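# Shim the rocking sanding box

### The arm

A 6-joint arm with a two-finger parallel gripper is mounted at the origin on the work surface. World frame = base frame: x ahead of the robot, y to its left, z up, the work surface at z = 0. Lengths are in mm, angles in degrees, forces in N, time in s.
With the tool pointing down it reaches from about 300 to 850 mm from the base axis. Payload 4.2 kg.
Tool frame: the origin (TCP) lies midway between the tips of the shut fingers; the grasp point (between the pads) lies 19 mm behind it (env.grasp_offset is the distance from the TCP to the grasp point, in mm); z points along the fingers, y is the line along which they close (so a half turn about z gives the same grasp; the last joint's range is limited). The gripper opens to 91 mm and grips with 3 to 60 N. Pads are 32 mm wide; open, the fingers measure 118 mm over their backs; the gripper's body (76 mm by 178 mm) begins 60 mm behind the grasp point.
Start: joints at [-64.286, 18.312, 89.639, -0, 72.044, -1.146], TCP at [259.8, -512.979, 213.976] pointing down, gripper open.
Joint ranges: [-177.97, 177.97], [-48.28, 115.42], [12.27, 149.76], [-77.06, 257.06], [2.81, 150.46], [-146.56, 146.56]. Speed limits (degrees/s): [147.25, 147.25, 180, 180, 180, 180].

### API

Orientations are given as [roll, pitch, yaw] about the fixed x, y, z axes, in that order (R = Rz(yaw) Ry(pitch) Rx(roll)).
In Python, from workcell import env, optics gives the robot as it stands. The module is installed in compiled form; this text tells all that it offers.
- The arm moves only by the tool send_rows, never from a script. Its argument "targets" is a list that holds one entry, the list of rows, each a list of 7 numbers: the turn, a rotation vector about the world's x, y, z scaled (see below), then the shift along the world's x, y, z scaled (see below), then the closure, from -1 (fully open) to 1 (shut). In form: [[[rx, ry, rz, x, y, z, gripper], ...]]. A call has 1 to 12 rows; each row shifts and turns the commanded pose from where the row before left it; what a row does not reach is not made up. The controller multiplies each number of a shift by 0.2 m and each number of a turn by pi/2 rad. A row lasts 1/10 s, in which the tool goes at most 50 mm and 8.59 degrees, less where a joint would pass 70% of its speed; a pose out of reach is approached as far as the arm can. A call with a number of a shift or a turn outside -1 to 1 is refused whole. A call with a gripper value outside its range is refused whole. The fingers move at their own pace and stop on an object; "grip_force" is the grip in N (left out, the last holds). Time passes only in rows, so rows that do not move let the fingers close. It gives the time, the measured TCP pose, the force, the opening and the grip force at its end, in the units of the state.
- env.state(): the state, without advancing time (a new reading comes with each control period).
- optics.grab_frame(name): name is "scene" or "side" or "wrist"; returns (picture, depth): 420x560x3 uint8, red, green, blue; 420x560 float32, mm along the optical axis (not along the pixel's ray), 0 where there is no reading.
- optics.camera_info(name): a dict with "camera_matrix" (3x3 intrinsics, pixels), "k1" (the pictures are not rectified: a ray, as slopes to the right and down, at radius r is drawn at 1 + k1 r^2 times it, then the intrinsics apply), "R" (3x3) and "t" (3): a world point X has camera coordinates R X + t; the wrist camera has in their place "mount" (4x4, takes a point from camera to tool coordinates, whose origin is the TCP and whose axes are the flange's). Camera axes: x right, y down, z forward; pixel columns grow to the right and rows downward; lengths in mm; the calibration is good to about 2 mm. A picture is of the moment at which its call begins: read the wrist's pose just before it. camera_info takes no time and is no camera call.
- env.job_done(): hands the job in; it is judged then, once.
Trained networks look in the newest picture that a camera, given by its name, has taken for a name from the list of things; names that differ only in an ending like _2 or _b are one class to them, and where a whole thing is asked for, a point or a joint stands for the part that bears it (a point fixed in the world has none). Each returns a list of dicts, best first, with "conf" (0 to 1); they miss things now and then, are a little off and sometimes report something else, mostly with a low value. They report only what shows in the picture. A call takes as long as a camera call. They do not tell look-alikes from the thing itself.
- optics.silhouettes(camera, name): "mask" (420x560 bool, what is visible of it) and "at" ([column, row] in pixels, amid what is visible of it).
- optics.place_of(camera, name): "at" ([column, row] in pixels: a listed point, or the origin of a listed thing).
The state is a dict: "time_s": time; "qpos": joint angles; "qvel": joint speeds; "effort": joint torques, N m; "ee_pos": TCP position; "ee_rot": TCP orientation; "force": force on the tool from outside, world axes, zero at the start; "torque": the same for the moment, N m; "gripper_width": finger opening in mm; "gripper_force": force on a finger pad.
Only numpy, scipy, OpenCV 4.12 (cv2) and the standard library are available. Lean on these libraries where they do the work, as an engineer would, in place of code of your own. Each camera call takes 0.05 s, during which the arm holds its last target. There are 200 camera calls.

### The job

The sanding box on the bench rocks because the foot under the corner marked with blue tape is too short. With the fingertips, push the orange wedge along the bench, tip first and centred under that short foot, just until the box no longer rocks, then press down firmly (about 10 N) on the taped corner to feel that it stays level, and finish while still pressing there. Lift nothing, do not shove the box out of place, and leave the other things alone.

Things in the scene. Friction and masses are not known exactly. Their poses are not given: they have to be found in the camera images.
- sanding_box: Loose downdraft sanding box, about 3.5 kg. Origin: middle of its footprint at bench level, z up. Plywood body 250 x 310 mm (x, y), underside 28 mm above the bench; grey perforated top plate 270 x 330 mm, 88 mm above it. Round rubber feet (32 mm across) at x +-100, y +-140 mm. It stands level on three; the one at (+100, +140) is short and hangs 6 to 10 mm above the bench, unknown.
- tape_mark (a point): Centre of the 50 mm square of blue tape on the box's top, straight above the short foot, 88 mm above the bench: the place to press. Unsupported, 10 N here is ample to rock the box down about the diagonal through the two neighbouring feet until the short foot meets the bench (the corner sinks 6 to 10 mm).
- below_foot (a point): Point at bench level straight below the centre of the short foot (moves with the sanding box). The foot's rim is 16 mm from it.
- wedge: Loose orange wooden wedge, 60 g, 110 mm long, 44 mm wide; top slopes evenly from 22 mm high at the blunt heel to 2 mm at the tip. Origin: middle of the flat underside; x points from heel to tip, z up. It starts on the bench, tip 25 to 50 mm short of the short foot's rim, pointing roughly along the box's -y (within about 10 mm and 0.12 rad).
- wedge_tip (a point): Middle of the wedge's tip edge, at the underside.
- wedge_heel (a point): Middle of the upright heel face (44 mm wide, 22 mm high), 11 mm above the bench: the face to push. The wedge slides with under 1 N; once it bites under the foot the push rises to several N, and pushing on much harder (10 N or more) would jack the box up, 1.8 mm per 10 mm, or shove it. It stays by friction when left.
- glue: Bystander: yellow glue bottle, 60 mm across, 150 mm high, origin in the middle of its foot.
- wax: Bystander: amber jar with dark lid, 72 mm across, 50 mm high, origin in the middle of its foot.
- square: Bystander: try square lying flat, dark wooden stock 90 mm long (y) and 18 mm high, steel blade 4 mm thick reaching 140 mm to +x; origin under the middle of the stock.
Mind the look-alikes: they are no part of the job. Of the things that look like the wedge, take the one that is farthest from the robot's base at the start.

How it is judged (in metres and radians):
On the way:
1. the wedge's tip has been pushed along the bench under the short foot (x of below_foot in the frame of wedge between -0.01 and 0.056 m and y of below_foot in the frame of wedge between -0.018 and 0.018 m), for 0.2 s.
At the end, for the whole second after the job is handed in: Fingers press within 60 mm of the tape's centre with over 5 N; box level within 0.013 rad, taped corner within 2.5 mm of level height; wedge under the short foot (tip 14 mm past its near rim, middle line within 18 mm of its centre), bears over 2 N, untouched by the robot; all at rest (all of step 1 and contact force between the fingers and sanding_box above 5 N and contact force between wedge and sanding_box above 2 N and angle between sanding_box's own z axis and vertical below 0.013 rad and contact force between each of the fingers, the arm and wedge below 0.3 N and height (world z) of tape_mark between 0.0855 and 0.0905 m and horizontal distance between the grasp point and tape_mark below 0.06 m and linear speed of wedge below 0.01 m/s and angular speed of sanding_box below 0.03 rad/s); the arm keeps its last pose, push and grip.
It fails at once if the wedge was lifted off the bench (height (world z) of wedge above 0.01 m).
It fails at once if the wedge was tipped up (angle between wedge's own z axis and vertical above 0.2 rad).
It fails at once if the sanding box was shoved out of place (distance of sanding_box from where it was at the start of the episode above 0.02 m or distance of tape_mark from where it was at the start of the episode above 0.035 m).
It fails at once if the sanding box was lifted or tipped (angle between sanding_box's own z axis and vertical above 0.12 rad).
It fails at once if a bystander was moved (distance of any of glue, wax, square from where it was at the start of the episode above 0.02 m).
It also fails if it takes over 51 s, if anything falls off the work surface, if the arm or the gripper's body presses on something with over 40 N, if the wrist force passes 120 N, or if a joint passes its speed limit or range.

## Working session

There is one attempt and no reset: what is moved stays moved. The work goes in short steps, Python scripts to look and compute and a tool call to move; the robot and the scene stay as the last step left them, time stands still between calls to the robot, and variables do not carry over. Pictures are saved under pics/ and viewed, at most 10 in all, crops included, and the job is handed in when it is done.

Besides the shell and the picture viewer there is one more tool, called after ">>>" in YAML: its name, and indented under it one key for each argument. send_rows: Moves the arm, as the interface text tells. Its arguments: {"type":"object","properties":{"targets":{"type":"array"},"grip_force":{"type":"number"}},"required":["targets"]}

```bash
mkdir -p pics; cat > h.py <<'E'
import numpy as np, cv2
from workcell import env, optics
def ray(cam,px):
    i=optics.camera_info(cam);K=np.array(i["camera_matrix"]);k1=i["k1"]
    d=np.array([(px[0]-K[0,2])/K[0,0],(px[1]-K[1,2])/K[1,1]]);u=d.copy()
    for _ in range(30):u=d/(1+k1*(u@u))
    return np.array([u[0],u[1],1.])
def wd(cam,px,depth=None,z=None):
    i=optics.camera_info(cam);R=np.array(i["R"]);t=np.array(i["t"]);v=ray(cam,px)
    o=-R.T@t;w=R.T@v
    return o+w*(depth if z is None else (z-o[2])/w[2])
E
python3 - <<'E'
from h import *
s=env.state();print(s["time_s"],s["ee_pos"],s["ee_rot"],s["force"])
for c in("scene","side"):
    p,d=optics.grab_frame(c);cv2.imwrite(f"pics/{c}0.png",p[:,:,::-1]);np.savez(f"{c}0.npz",p=p,d=d)
    for n,z in(("wedge",0),("wedge_tip",0),("wedge_heel",11),("tape_mark",88),("below_foot",0),("sanding_box",0),("glue",0),("wax",0),("square",0)):
        for r in optics.place_of(c,n)[:4]:
            print(c,n,round(r["conf"],2),np.round(r["at"]),np.round(wd(c,r["at"],z=z),0))
E
```

```text
0.0 [ 259.5811227  -512.50817192  213.14083797] [-1.79899984e+02 -1.99044333e-03  2.68615521e+01] [-0.07107185  1.02389214  0.28564367]
scene wedge 0.95 [429. 241.] [207. 403.   0.]
scene wedge 0.7 [284. 265.] [557. 140.   0.]
scene wedge 0.57 [365. 242.] [339. 266.   0.]
scene wedge 0.41 [301. 241.] [462. 123.   0.]
scene wedge_tip 0.92 [410. 237.] [235. 354.   0.]
scene wedge_tip 0.88 [268. 254.] [563.  82.   0.]
scene wedge_tip 0.73 [350. 250.] [388. 249.   0.]
scene wedge_heel 0.87 [298. 271.] [548. 185.  11.]
scene wedge_heel 0.65 [447. 238.] [171. 438.  11.]
scene wedge_heel 0.63 [375. 230.] [289. 266.  11.]
scene tape_mark 0.64 [252. 232.] [572.  35.  88.]
scene below_foot 0.85 [255. 249.] [575.  40.   0.]
scene sanding_box 0.75 [241. 202.] [ 485. -111.    0.]
scene glue 0.68 [164. 232.] [ 716. -205.    0.]
scene glue 0.46 [242. 201.] [ 480. -110.    0.]
scene wax 0.81 [306. 239.] [450. 129.   0.]
scene square 0.92 [247. 280.] [664.  95.   0.]
side wedge 0.71 [311. 300.] [344. 258.   0.]
side wedge 0.56 [231. 257.] [561. 138.   0.]
side wedge_tip 0.98 [289. 299.] [397. 260.  -0.]
side wedge_tip 0.67 [357. 337.] [235. 352.   0.]
side wedge_tip 0.57 [229. 243.] [575.  88.  -0.]
side wedge_heel 0.94 [334. 305.] [291. 277.  11.]
side wedge_heel 0.9 [385. 373.] [179. 446.  11.]
side wedge_heel 0.58 [231. 271.] [549. 197.  11.]
side tape_mark 0.56 [229. 207.] [578.  39.  88.]
side below_foot 0.84 [236. 233.] [561.  48.   0.]
side sanding_box 0.61 [272. 198.] [ 480. -115.   -0.]
side glue 0.62 [199. 173.] [ 726. -216.    0.]
side wax 0.9 [275. 258.] [444. 131.  -0.]
side square 0.59 [192. 241.] [677.  90.   0.]
```

View pics/scene0.png

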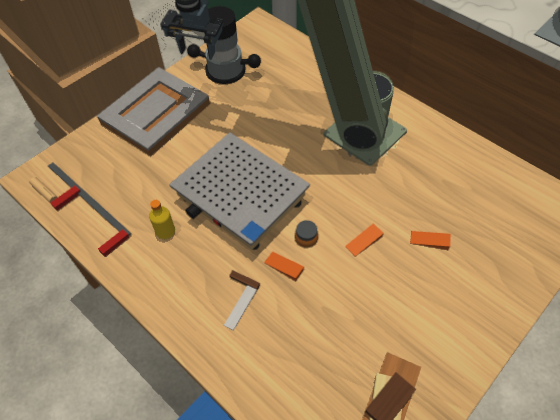

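View pics/side0.png

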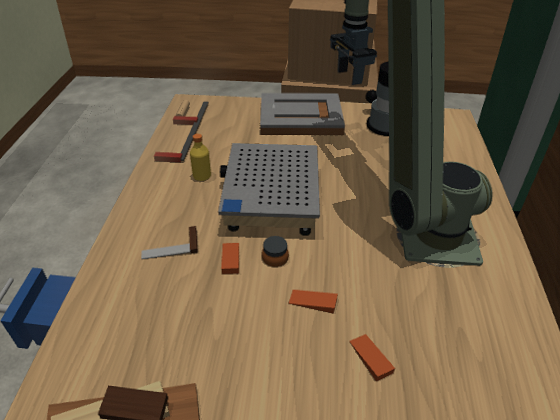

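Three orange wedges show: scene (284,265), about 574 mm from the base; (365,242), 431 mm; (429,241), 453 mm. The first is the farthest, and it points at the taped corner (tape at 252,232). I'll confirm it in a crop and measure it more closely.

```bash
cat > m.py <<'E'
from h import *
def cloud(c,p,d):
    v,u=np.nonzero(d>0); i=optics.camera_info(c);K=np.array(i["camera_matrix"],float)
    q=np.stack([(u-K[0,2])/K[0,0],(v-K[1,2])/K[1,1]],1);w=q.copy()
    for _ in range(15):w=q/(1+i["k1"]*(w**2).sum(1,keepdims=True))
    X=np.c_[w,np.ones(len(w))]*d[v,u][:,None]
    return (X-np.array(i["t"]))@np.array(i["R"]),u,v,cv2.cvtColor(p,cv2.COLOR_RGB2HSV)[v,u].astype(int)
def measure(c,p,d):
    X,u,v,h=cloud(c,p,d)
    out={}
    b=(abs(h[:,0]-108)<12)&(h[:,1]>120)&(X[:,2]>70)&(X[:,2]<100)&(np.hypot(X[:,0]-575,X[:,1]-38)<60)
    print(c,"tape",b.sum(),X[b].mean(0).round(1),cv2.minAreaRect(X[b][:,:2].astype(np.float32)))
    g=(abs(X[:,2]-88)<7)&(abs(X[:,0]-480)<230)&(abs(X[:,1]+110)<230)&(X[:,0]<690)
    m=np.zeros(d.shape,np.uint8);m[v[g],u[g]]=1
    n,L,S,_=cv2.connectedComponentsWithStats(m);k=1+S[1:,4].argmax();g&=(L[v,u]==k)
    print(c,"top",g.sum(),X[g][:,2].mean().round(1),cv2.minAreaRect(X[g][:,:2].astype(np.float32)))
    o=(h[:,0]<14)&(h[:,1]>170)&(h[:,2]>110)&(np.hypot(X[:,0]-557,X[:,1]-140)<85)&(X[:,2]<40)&(X[:,2]>-8)
    m=np.zeros(d.shape,np.uint8);m[v[o],u[o]]=1
    n,L,S,_=cv2.connectedComponentsWithStats(m);k=1+S[1:,4].argmax();o&=(L[v,u]==k)
    print(c,"wedge",o.sum(),X[o].mean(0).round(1),X[o][:,2].min(),X[o][:,2].max(),cv2.minAreaRect(X[o][:,:2].astype(np.float32)))
    print(cv2.boxPoints(cv2.minAreaRect(X[o][:,:2].astype(np.float32))).round(0).tolist())
    t=(abs(X[:,2])<15)&(abs(X[:,0]-650)<60)&(abs(X[:,1]-150)<60);print("bench z",X[t][:,2].mean())
E
python3 - <<'E'
from m import *
for c in("scene","side"):
    z=np.load(f"{c}0.npz");measure(c,z["p"],z["d"])
a=cv2.imread("pics/scene0.png")[200:310,200:340];b=cv2.imread("pics/side0.png")[180:290,170:310]
cv2.imwrite("pics/crop.png",cv2.resize(np.vstack([a,b]),None,fx=2.7,fy=2.7,interpolation=cv2.INTER_CUBIC))
E
```

```text
scene tape 252 [569.7  31.9  88.8] ((570.701171875, 30.855045318603516), (49.2951774597168, 51.86534118652344), 3.3952407836914062)
scene top 7890 88.2 ((480.1014404296875, -113.10140991210938), (274.8035888671875, 333.30517578125), 3.1137325763702393)
scene wedge 497 [560.7 143.8  12.8] -3.2751777708888463 27.04128924772786 ((559.5548706054688, 141.57870483398438), (47.76006317138672, 109.6411361694336), 9.503707885742188)
[[527.0, 192.0], [545.0, 84.0], [592.0, 91.0], [574.0, 200.0]]
bench z 1.4884351766788073
side tape 211 [571.5  32.1  87.5] ((571.65283203125, 31.699068069458008), (47.002471923828125, 51.28904342651367), 3.765852212905884)
side top 6620 87.0 ((480.56890869140625, -112.99427795410156), (270.4346618652344, 337.7077331542969), 3.0855367183685303)
side wedge 417 [560.9 142.8  11.1] -1.5717757909258343 23.16312671800205 ((561.7638549804688, 141.4315185546875), (41.91549301147461, 111.22537994384766), 9.114120483398438)
[[532.0, 193.0], [550.0, 83.0], [591.0, 90.0], [574.0, 200.0]]
bench z -0.03354253210665738
```

View pics/crop.png

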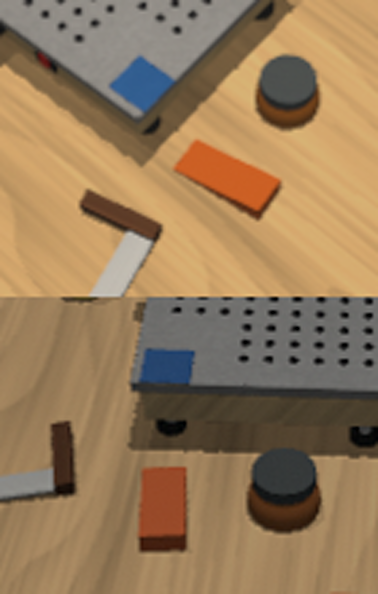

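The crop shows wedge (284,265) pointing at the foot under the blue tape, with the wax jar and the try square beside it. It is the farthest of the three, so it is the right one. Both cameras put the foot at about (572,32) and the wedge's heel at about (552,196). I'll move above a spot behind the heel, with the fingers nearly shut and set across it.

>>> send_rows:
  targets:
    - [[0,0,0.0325,0.06,0.156,0,0.74],[0,0,0.0325,0.06,0.156,0,0.74],[0,0,0.0325,0.06,0.156,0,0.74],[0,0,0.0325,0.06,0.156,0,0.74],[0,0,0.0325,0.06,0.156,0,0.74],[0,0,0.0325,0.06,0.156,0,0.74],[0,0,0.0325,0.06,0.156,0,0.74],[0,0,0.0325,0.06,0.156,0,0.74],[0,0,0.0325,0.06,0.156,0,0.74],[0,0,0.0325,0.06,0.156,0,0.74],[0,0,0.0325,0.06,0.156,0,0.74],[0,0,0.0325,0.06,0.156,0,0.74]]
  grip_force: 20

```text
time_s: 2.2
ee_pos: [404.2, -137.3, 214.2]
ee_rot: [179.9, -0.0, 62.1]
force: [1.2, -0.1, -0.5]
gripper_width: 12.7
gripper_force: 0.0
```

>>> send_rows:
  targets:
    - [[0,0,0.0325,0.06,0.156,-0.0375,0.74],[0,0,0.0325,0.06,0.156,-0.0375,0.74],[0,0,0.0325,0.06,0.156,-0.0375,0.74],[0,0,0.0325,0.06,0.156,-0.0375,0.74],[0,0,0.0325,0.06,0.156,-0.0375,0.74],[0,0,0.0325,0.06,0.156,-0.0375,0.74],[0,0,0.0325,0.06,0.156,-0.0375,0.74],[0,0,0.0325,0.06,0.156,-0.0375,0.74],[0,0,0.0325,0.06,0.156,-0.0375,0.74],[0,0,0.0325,0.06,0.156,-0.0375,0.74],[0,0,0.0325,0.06,0.156,-0.0375,0.74],[0,0,0.0325,0.06,0.156,-0.0375,0.74]]

```text
time_s: 3.4
ee_pos: [548.2, 237.3, 123.7]
ee_rot: [180.0, 0.0, 97.2]
force: [0.7, -0.6, 0.1]
gripper_width: 11.5
gripper_force: 0.0
```

>>> send_rows:
  targets:
    - [[0,0,0,0,0,0,0.74],[0,0,0,0,0,0,0.74],[0,0,0,0,0,0,0.74]]

```text
time_s: 3.7
ee_pos: [547.5, 235.1, 124.1]
ee_rot: [-180.0, 0.0, 97.0]
force: [-0.4, -0.0, -0.2]
gripper_width: 11.8
gripper_force: 0.0
```

>>> send_rows:
  targets:
    - [[0,0,0,0,0,-0.1,0.74],[0,0,0,0,0,-0.1,0.74],[0,0,0,0,0,-0.1,0.74],[0,0,0,0,0,-0.1,0.74],[0,0,0,0,0,-0.1,0.74],[0,0,0,0,0,-0.05,0.74],[0,0,0,0,0,-0.025,0.74],[0,0,0,0,0,0,0.74],[0,0,0,0,0,0,0.74]]

```text
time_s: 4.6
ee_pos: [548.4, 235.9, 9.9]
ee_rot: [179.9, -0.0, 97.0]
force: [0.5, 0.4, -0.6]
gripper_width: 11.7
gripper_force: 0.0
```

```bash
python3 - <<'E'
from m import *
P=[]
for c in("scene","side"):
    p,d=optics.grab_frame(c);measure(c,p,d);P.append(p[160:320,160:360,::-1])
cv2.imwrite("pics/b.png",cv2.resize(np.hstack(P),None,fx=2,fy=2,interpolation=cv2.INTER_CUBIC))
s=env.state();print(s["ee_pos"],s["force"])
E
```

```text
scene tape 251 [570.1  32.1  89.2] ((569.619873046875, 31.044593811035156), (49.278629302978516, 50.07178497314453), 3.6091561317443848)
scene top 7678 88.2 ((480.556396484375, -114.17864990234375), (273.4669494628906, 335.1842956542969), 2.9829962253570557)
scene wedge 379 [562.7 131.1  10.5] -5.689236571110028 24.810627110767616 ((559.108154296875, 131.3899688720703), (53.76177215576172, 90.75660705566406), 9.042518615722656)
[[525.0, 172.0], [540.0, 82.0], [593.0, 91.0], [579.0, 180.0]]
bench z 1.5380864940131564
side tape 29 [551.3  31.4  87.9] ((551.656982421875, 29.272363662719727), (7.467299461364746, 49.331050872802734), 4.727871417999268)
side top 3937 86.9 ((454.30029296875, -114.12895202636719), (217.7628631591797, 336.3054504394531), 3.052574872970581)
side wedge 13 [564.5 179.   17.2] 13.388355840390831 20.57678066733098 ((565.2742919921875, 179.16943359375), (10.311294555664062, 14.419508934020996), 82.71219635009766)
[[557.0, 175.0], [572.0, 173.0], [573.0, 183.0], [559.0, 185.0]]
bench z 0.23786989292723326
[548.47089843 236.03624965   9.99179799] [ 0.22028937 -0.13838426  0.13029786]
```

View pics/b.png

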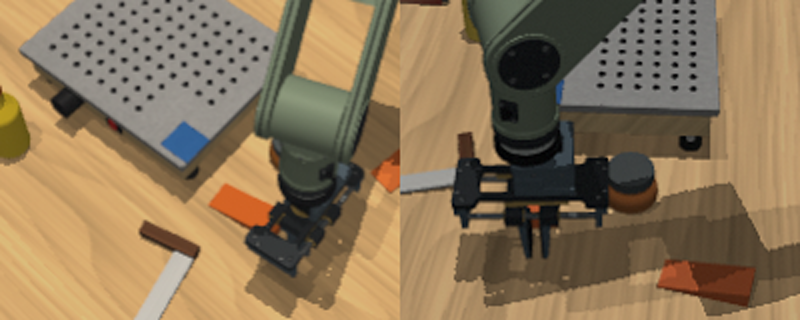

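The picture shows the fingers standing clear behind the heel, with free space around them; the gripper's body passes over the jar. I'll push slowly along the line from heel to foot.

>>> send_rows:
  targets:
    - [[0,0,0,0.003,-0.025,0,0.74],[0,0,0,0.003,-0.025,0,0.74],[0,0,0,0.003,-0.025,0,0.74],[0,0,0,0.003,-0.025,0,0.74],[0,0,0,0.003,-0.025,0,0.74],[0,0,0,0.003,-0.025,0,0.74],[0,0,0,0.003,-0.025,0,0.74],[0,0,0,0.003,-0.025,0,0.74],[0,0,0,0.003,-0.025,0,0.74],[0,0,0,0.003,-0.025,0,0.74],[0,0,0,0,0,0,0.74],[0,0,0,0,0,0,0.74]]

```text
time_s: 5.9
ee_pos: [553.7, 185.6, 8.9]
ee_rot: [-180.0, 0.0, 97.0]
force: [-0.1, -0.1, -0.0]
gripper_width: 11.9
gripper_force: 0.0
```

```bash
python3 - <<'E'
from m import *
p,d=optics.grab_frame("scene");measure("scene",p,d)
for n,z in(("wedge_tip",0),("below_foot",0),("wedge",0)):
    for r in optics.place_of("scene",n)[:3]:print(n,r["conf"],wd("scene",r["at"],z=z).round())
q,_=optics.grab_frame("wrist")
cv2.imwrite("pics/c.png",np.hstack([cv2.resize(p[200:300,200:300,::-1],(400,400),interpolation=cv2.INTER_CUBIC),cv2.resize(q[:,:,::-1],(400,400))]))
s=env.state();print(s["ee_pos"],s["force"])
E
```

```text
scene tape 253 [569.8  31.9  88.8] ((569.5499267578125, 31.304431915283203), (50.296688079833984, 52.419498443603516), 3.272036075592041)
scene top 6796 88.1 ((480.08135986328125, -114.33416748046875), (273.75433349609375, 334.39581298828125), 3.3827860355377197)
scene wedge 246 [565.6  88.7   8.1] -6.735451439645868 19.988915408694915 ((566.1522216796875, 89.4726333618164), (47.34138870239258, 66.17445373535156), 3.276926279067993)
[[541.0, 121.0], [544.0, 55.0], [592.0, 58.0], [588.0, 124.0]]
bench z 1.715332465986477
wedge_tip 0.91 [239. 352.   0.]
wedge_tip 0.6 [384. 244.   0.]
below_foot 0.9 [570.  43.   0.]
wedge 0.94 [204. 417.   0.]
wedge 0.91 [345. 262.   0.]
wedge 0.86 [553. 112.   0.]
[553.72805884 185.96930237   8.92453705] [ 1.52133528 -0.34002302 -0.19407308]
```

View pics/c.png

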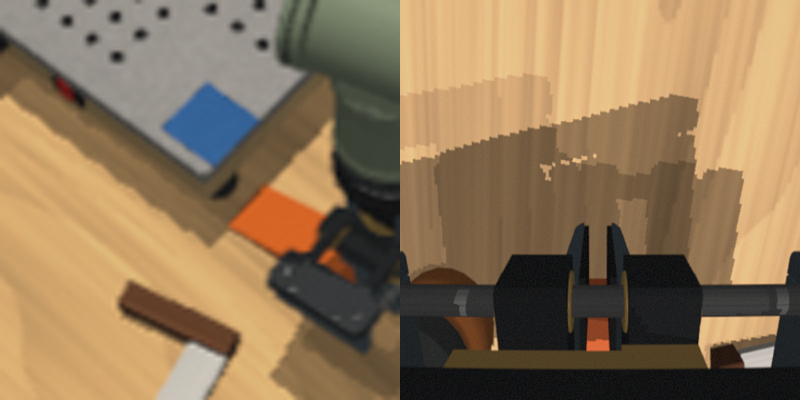

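The picture shows the tip edge about 10 mm short of the foot's rim (crop 230,190), aimed at the foot. I'll keep pushing in smaller steps and watch the force.

>>> send_rows:
  targets:
    - [[0,0,0,0.0015,-0.0125,0,0.74],[0,0,0,0.0015,-0.0125,0,0.74],[0,0,0,0.0015,-0.0125,0,0.74],[0,0,0,0.0015,-0.0125,0,0.74],[0,0,0,0.0015,-0.0125,0,0.74],[0,0,0,0.0015,-0.0125,0,0.74],[0,0,0,0.0015,-0.0125,0,0.74],[0,0,0,0.0015,-0.0125,0,0.74]]

```text
time_s: 6.95
ee_pos: [556.2, 165.6, 9.0]
ee_rot: [180.0, -0.0, 97.1]
force: [0.8, 0.3, 0.5]
gripper_width: 11.5
gripper_force: 0.1
```

>>> send_rows:
  targets:
    - [[0,0,0,0.0012,-0.01,0,0.74],[0,0,0,0.0012,-0.01,0,0.74],[0,0,0,0.0012,-0.01,0,0.74],[0,0,0,0,0,0,0.74]]

```text
time_s: 7.35
ee_pos: [556.9, 159.6, 9.0]
ee_rot: [180.0, 0.0, 97.0]
force: [0.1, 0.9, -0.1]
gripper_width: 11.5
gripper_force: 0.0
```

```bash
python3 - <<'E'
from m import *
p,d=optics.grab_frame("scene");measure("scene",p,d)
s=env.state();print(s["ee_pos"],s["force"])
E
```

```text
scene tape 252 [570.   32.   89.1] ((570.2276611328125, 31.844188690185547), (48.25113296508789, 51.369712829589844), 1.290381908416748)
scene top 6310 88.1 ((479.45721435546875, -113.59268188476562), (274.57794189453125, 334.8531188964844), 3.200106143951416)
scene wedge 132 [567.2  73.1  10. ] 0.12696871937849585 19.71185479688103 ((565.1880493164062, 75.47632598876953), (47.494876861572266, 37.90459442138672), 12.741039276123047)
[[538.0, 89.0], [546.0, 52.0], [593.0, 62.0], [584.0, 99.0]]
bench z 1.6558149225251049
[556.96270836 159.67246864   9.00378268] [-0.22124508  0.3842462  -0.16900622]
```

>>> send_rows:
  targets:
    - [[0,0,0,0.0006,-0.005,0,0.74],[0,0,0,0.0006,-0.005,0,0.74],[0,0,0,0.0006,-0.005,0,0.74],[0,0,0,0.0006,-0.005,0,0.74]]

```text
time_s: 7.8
ee_pos: [557.4, 155.8, 9.0]
ee_rot: [180.0, -0.0, 97.1]
force: [-0.4, -0.2, -0.6]
gripper_width: 11.9
gripper_force: 0.2
```

>>> send_rows:
  targets:
    - [[0,0,0,0.0006,-0.005,0,0.74],[0,0,0,0.0006,-0.005,0,0.74],[0,0,0,0.0006,-0.005,0,0.74]]

```text
time_s: 8.1
ee_pos: [557.8, 152.8, 9.0]
ee_rot: [180.0, -0.0, 97.1]
force: [-0.0, 0.5, -0.1]
gripper_width: 12.1
gripper_force: 0.2
```

>>> send_rows:
  targets:
    - [[0,0,0,0.0006,-0.005,0,0.74],[0,0,0,0.0006,-0.005,0,0.74]]

```text
time_s: 8.3
ee_pos: [558.0, 150.8, 9.0]
ee_rot: [180.0, -0.0, 97.1]
force: [-0.2, -0.4, -0.2]
gripper_width: 12.2
gripper_force: 0.3
```

>>> send_rows:
  targets:
    - [[0,0,0,0.0006,-0.005,0,0.74],[0,0,0,0.0006,-0.005,0,0.74],[0,0,0,0.0006,-0.005,0,0.74]]

```text
time_s: 8.6
ee_pos: [558.4, 147.8, 9.0]
ee_rot: [180.0, -0.0, 97.1]
force: [-1.1, 1.1, 0.6]
gripper_width: 11.9
gripper_force: 0.3
```

>>> send_rows:
  targets:
    - [[0,0,0,0.0006,-0.005,0,0.74],[0,0,0,0.0006,-0.005,0,0.74]]

```text
time_s: 8.8
ee_pos: [558.6, 145.8, 9.0]
ee_rot: [180.0, -0.0, 97.1]
force: [-0.6, -0.6, 0.7]
gripper_width: 11.8
gripper_force: 0.3
```

>>> send_rows:
  targets:
    - [[0,0,0,0.0006,-0.005,0,0.74],[0,0,0,0.0006,-0.005,0,0.74]]

```text
time_s: 9.0
ee_pos: [558.9, 144.2, 9.0]
ee_rot: [180.0, -0.0, 97.0]
force: [-0.5, 3.5, 0.5]
gripper_width: 11.7
gripper_force: 1.8
```

>>> send_rows:
  targets:
    - [[0,0,0,0.0006,-0.005,0,0.74]]

```text
time_s: 9.1
ee_pos: [559.0, 143.6, 9.0]
ee_rot: [180.0, -0.1, 97.0]
force: [0.2, 6.3, -0.3]
gripper_width: 12.2
gripper_force: 3.0
```

>>> send_rows:
  targets:
    - [[0,0,0,0,0,0,0.74],[0,0,0,0,0,0,0.74]]

```text
time_s: 9.3
ee_pos: [559.0, 143.6, 9.0]
ee_rot: [180.0, -0.1, 97.0]
force: [0.2, 6.0, -0.4]
gripper_width: 11.9
gripper_force: 2.6
```

```bash
python3 - <<'E'
from m import *
p,d=optics.grab_frame("scene");measure("scene",p,d)
s=env.state();print(s["ee_pos"],s["force"])
E
```

```text
scene tape 253 [569.8  31.9  88.9] ((569.702392578125, 31.47104263305664), (49.332984924316406, 52.21034622192383), 2.33829927444458)
scene top 5963 88.1 ((479.99810791015625, -113.89926147460938), (273.3082580566406, 331.53790283203125), 3.4252188205718994)
scene wedge 59 [566.2  64.1  11.3] 2.1642082200481267 16.668224269969688 ((564.4230346679688, 65.05998229980469), (42.52577590942383, 17.220569610595703), 10.931650161743164)
[[542.0, 69.0], [545.0, 53.0], [587.0, 61.0], [584.0, 78.0]]
bench z 1.7224704513088807
[558.96221979 143.56744159   9.01517719] [-0.67362294  5.55504941  0.88673158]
```

It bites at about 6 N and the box hasn't moved. I'll back off, rise, and check.

>>> send_rows:
  targets:
    - [[0,0,0,-0.001,0.01,0,0.74],[0,0,0,-0.006,0.05,0,0.74],[0,0,0,-0.006,0.05,0,0.74],[0,0,0,-0.006,0.05,0,0.74],[0,0,0,0,0,0.1,0.74],[0,0,0,0,0,0.1,1],[0,0,0,0,0,0.1,1],[0,0,0,0,0,0.1,1],[0,0,0,0,0,0.1,1],[0,0,0,0,0,0.1,1],[0,0,0,0,0,0.1,1],[0,0,0,0,0,0,1]]

```text
time_s: 10.55
ee_pos: [556.8, 176.0, 151.8]
ee_rot: [179.6, -0.0, 97.1]
force: [-0.2, 0.1, 0.2]
gripper_width: 0.2
gripper_force: 0.0
```

```bash
python3 - <<'E'
from m import *
P=[]
for c in("scene","side"):
    p,d=optics.grab_frame(c);measure(c,p,d);P.append(p[170:290,190:310,::-1])
cv2.imwrite("pics/d.png",cv2.resize(np.hstack(P),None,fx=3.3,fy=3.3,interpolation=cv2.INTER_CUBIC))
s=env.state();print(s["ee_pos"],s["force"],s["time_s"])
E
```

```text
scene tape 250 [569.9  32.   88.8] ((570.2007446289062, 30.817594528198242), (47.298377990722656, 54.226463317871094), 4.341270446777344)
scene top 6714 88.1 ((480.4095153808594, -114.19863891601562), (273.41705322265625, 334.5316467285156), 3.252234935760498)
scene wedge 227 [571.9  93.1  16.4] 4.71478272999553 26.820517221573454 ((570.780029296875, 92.51640319824219), (34.289710998535156, 71.89768981933594), 5.778256416320801)
[[550.0, 127.0], [557.0, 55.0], [591.0, 58.0], [584.0, 130.0]]
bench z 1.6999053165420328
side tape 56 [558.3  35.5  87.6] ((571.0531616210938, 32.61945343017578), (49.037193298339844, 49.59025192260742), 8.055879592895508)
side top 4803 86.9 ((470.53765869140625, -113.78373718261719), (252.2288818359375, 339.8004455566406), 3.4831697940826416)
side wedge 232 [565.2  94.4  15.1] 3.5203967759628525 24.274555111213807 ((565.5687866210938, 93.23197937011719), (42.008949279785156, 71.1231460571289), 6.837942123413086)
[[540.0, 126.0], [549.0, 55.0], [591.0, 60.0], [582.0, 131.0]]
bench z -0.006208222083201833
[554.85618164 175.20489707 148.6513444 ] [ 0.37030919 -0.71136858 -0.06787591] 10.65
```

View pics/d.png

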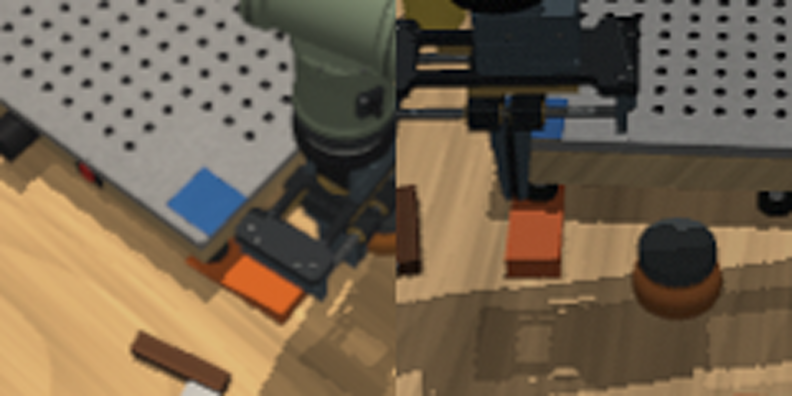

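The picture shows the wedge lying straight and centred under the short foot, the box in place, and the fingers clear. Next I move over the tape and come down to about 7 mm above it.

>>> send_rows:
  targets:
    - [[0,0,0,0.01,-0.09,0,1],[0,0,0,0.01,-0.09,0,1],[0,0,0,0.01,-0.09,0,1],[0,0,0,0.01,-0.09,0,1],[0,0,0,0.01,-0.09,0,1],[0,0,0,0.01,-0.09,0,1],[0,0,0,0.01,-0.09,0,1],[0,0,0,0.01,-0.09,0,1],[0,0,0,0,0,-0.1,1],[0,0,0,0,0,-0.1,1],[0,0,0,0,0,-0.07,1],[0,0,0,0,0,0,1]]

```text
time_s: 11.85
ee_pos: [568.5, 30.8, 91.4]
ee_rot: [-179.6, -0.0, 97.1]
force: [-0.4, -0.6, -0.4]
gripper_width: 0.6
gripper_force: 0.0
```

>>> send_rows:
  targets:
    - [[0,0,0,0,0,-0.01,1],[0,0,0,0,0,-0.01,1]]

```text
time_s: 12.05
ee_pos: [571.6, 31.0, 91.2]
ee_rot: [179.9, 0.0, 97.1]
force: [0.4, -0.8, 0.1]
gripper_width: 0.1
gripper_force: 0.0
```

>>> send_rows:
  targets:
    - [[0,0,0,0,0,-0.005,1],[0,0,0,0,0,-0.005,1],[0,0,0,0,0,-0.005,1]]

```text
time_s: 12.35
ee_pos: [571.4, 30.9, 88.3]
ee_rot: [179.9, 0.0, 97.1]
force: [-0.1, -1.1, -0.2]
gripper_width: 0.7
gripper_force: 0.0
```

>>> send_rows:
  targets:
    - [[0,0,0,0,0,-0.005,1],[0,0,0,0,0,0,1]]

```text
time_s: 12.55
ee_pos: [571.4, 30.9, 88.3]
ee_rot: [179.9, 0.0, 97.1]
force: [-1.5, -0.2, 5.7]
gripper_width: 0.4
gripper_force: 3.2
```

>>> send_rows:
  targets:
    - [[0,0,0,0,0,-0.004,1],[0,0,0,0,0,0,1]]

```text
time_s: 12.75
ee_pos: [571.4, 30.9, 88.1]
ee_rot: [179.9, 0.0, 97.1]
force: [-2.8, -0.4, 10.4]
gripper_width: 0.4
gripper_force: 5.1
```

>>> send_rows:
  targets:
    - [[0,0,0,0,0,0,1],[0,0,0,0,0,0,1],[0,0,0,0,0,0,1],[0,0,0,0,0,0,1],[0,0,0,0,0,0,1],[0,0,0,0,0,0,1]]

```text
time_s: 13.35
ee_pos: [571.4, 30.9, 88.1]
ee_rot: [179.9, 0.0, 97.1]
force: [-2.5, 0.9, 9.9]
gripper_width: 0.3
gripper_force: 5.1
```

```bash
python3 - <<'E'
from m import *
P=[]
for c in("scene","side"):
    p,d=optics.grab_frame(c);measure(c,p,d);P.append(p[170:290,190:310,::-1])
cv2.imwrite("pics/e.png",cv2.resize(np.hstack(P),None,fx=3.3,fy=3.3,interpolation=cv2.INTER_CUBIC))
s=env.state();print(s["ee_pos"],s["force"],s["time_s"])
E
```

```text
scene tape 81 [574.1  44.7  88.6] ((570.1751098632812, 41.64105987548828), (46.12704849243164, 29.507768630981445), 0.37053704261779785)
scene top 2621 88.0 ((522.4783935546875, -167.7510986328125), (193.5873260498047, 222.9959716796875), 2.692673683166504)
scene wedge 304 [564.2  93.9  16.4] -6.446602983278914 30.16231709820866 ((560.8837890625, 91.23841094970703), (58.847320556640625, 71.87443542480469), 9.705398559570312)
[[526.0, 122.0], [538.0, 51.0], [596.0, 61.0], [584.0, 132.0]]
bench z 1.462194211232176
side tape 135 [569.1  34.6  87.5] ((571.6360473632812, 30.63661003112793), (47.78989028930664, 53.04897689819336), 3.8684237003326416)
side top 5078 86.9 ((480.29486083984375, -113.63761901855469), (270.13812255859375, 337.3644714355469), 3.121513843536377)
side wedge 65 [562.6 119.3  20.1] 13.684351667742272 24.3063510151124 ((562.565185546875, 119.77400207519531), (21.193443298339844, 41.94667053222656), 86.00103759765625)
[[541.0, 111.0], [583.0, 108.0], [584.0, 129.0], [542.0, 132.0]]
bench z 0.015776626662443113
[571.4225781   30.90105859  88.13728504] [-3.43943895  0.40037337  9.90993544] 13.45
```

View pics/e.png

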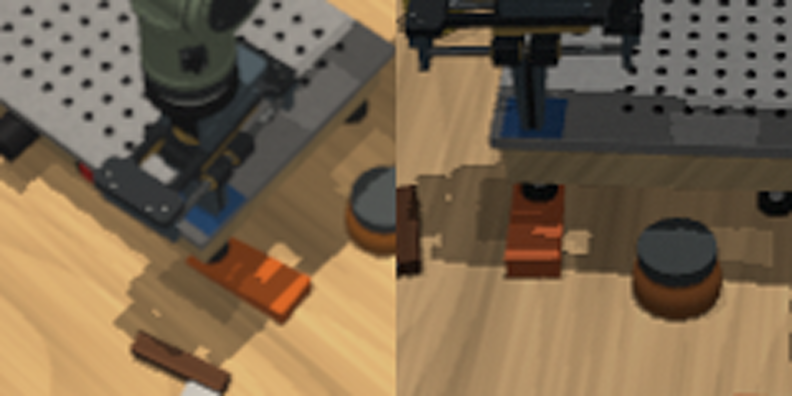

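The fingers press on the tape with a steady 10 N. The corner stays at 88.1 mm, and the wedge is centred under the foot and untouched by the robot. I'm handing in.

```bash
python3 -c "
from workcell import env
print(env.job_done())"
```

```text
the job is handed in; nothing more can be done
None
```

I pushed the farthest orange wedge under the short foot until it bit at about 6 N, and handed the job in with the fingers pressing the taped corner at about 10 N, where it held steady at 88.1 mm; the hand-in returned no verdict.

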